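# Clear the sloping plank and hold the moisture meter on its mark

### The arm

A 6-joint arm with a two-finger parallel gripper is mounted at the origin on the work surface. World frame = base frame: x ahead of the robot, y to its left, z up, the work surface at z = 0. Lengths are in m, angles in rad, forces in N, time in s.
With the tool pointing down it reaches from about 0.225 to 0.875 m from the base axis. Payload 3.4 kg.
Tool frame: the origin (TCP) lies on the centre line of the jaws, within the pads' length; the fingertips stand 14 mm ahead of it and the grasp point (between the pads) lies 5 mm behind it; z points along the fingers, y is the line along which they close (so a half turn about z gives the same grasp; the last joint's range is limited). The gripper opens to 85 mm and grips with 20 to 120 N. Pads are 22 mm wide; open, the fingers measure 114 mm over their backs; the gripper's body (76 mm by 85 mm) begins 54 mm behind the grasp point. The pads swing forward as they close: fully open they stand 13 mm farther back than shut.
Start: joints at [1.116, 0.276, 1.505, -0, 1.361, -0.121], TCP at [0.188, 0.543, 0.245] pointing down, gripper open.
Joint ranges: [-2.89, 2.89], [-0.75, 2.08], [0.22, 2.7], [-1.18, 4.32], [0.11, 2.71], [-2.7, 2.7]. Speed limits (rad/s): [2.57, 2.57, 3.14, 3.14, 3.14, 3.14].

### API

Orientations are given as a unit quaternion [w, x, y, z].
In Python, from rig import manip, eyes gives the robot as it stands.
- The arm moves only by the shell command python3 -m creep 'ROWS' [FORCE]. ROWS is JSON, a list of rows, each a list of 5 numbers: the opening, from 0 (shut) to 1 (fully open), then the shift along the tool's x, y, z normalised to -1 to 1, where 1 is 0.5 m, then the turn about the tool's z normalised to -1 to 1, where 1 is 360 degrees. In form: [[fingers, dx, dy, dz, spin], ...]. A call has 1 to 10 rows; each row is the pose to reach, as a shift and turn from the pose commanded when the call began, along the tool's axes at that moment, turning the shorter way round; what a row does not reach only later rows make up. A row lasts 1/10 s, in which the tool goes at most 50 mm and 8.59 degrees, less where a joint would pass 70% of its speed; a pose out of reach is approached as far as the arm can. A call with a number of a shift or a turn outside -1 to 1 is refused whole. A call with a gripper value outside its range is refused whole. The fingers move at their own pace and stop on an object; FORCE is the grip in N (left out, the last holds). Time passes only in rows, so rows that repeat a pose let the fingers close. It gives the time, the measured TCP pose, the force, the opening and the grip force at its end, in the units of the state.
- manip.get_state(): the state, without advancing time (a new reading comes with each control period).
- eyes.get_image(name): name is "side" or "top"; returns a dict with "frame" (384x512x3 uint8, red, green, blue), "fx", "fy", "cx", "cy" (pixels), "R" (3x3) and "t" (3): a world point X has camera coordinates R X + t. Camera axes: x right, y down, z forward; pixel columns grow to the right and rows downward; lengths in m; the calibration is good to about 2 mm. A picture is of the moment at which its call begins. There is no depth.
- manip.sign_off(): hands the job in; it is judged then, once.
Trained networks look in the newest picture that a camera, given by its name, has taken for a name from the list of things; names that differ only in an ending like _2 or _b are one class to them, and where a whole thing is asked for, a point or a joint stands for the part that bears it (a point fixed in the world has none). Each returns a list of dicts, best first, with "confidence" (0 to 1); they miss things now and then, are a little off and sometimes report something else, mostly with a low value. They report only what shows in the picture. A call takes as long as a camera call.
- eyes.regions_of(camera, label): "mask" (384x512 bool, what is visible of it) and "bbox" ([left, top, right, bottom] in pixels, round what is visible of it).
- eyes.place_of(camera, label): "centre" ([column, row] in pixels: a listed point, or the origin of a listed thing).
The state is a dict: "clock": time; "qpos": joint angles; "qd": joint speeds; "effort": joint torques, N m; "position": TCP position; "ee_rot": TCP orientation; "contact_force": force on the tool from outside, world axes, zero at the start; "moment": the same for the moment, N m; "width": finger opening in m; "gripper_force": force on a finger pad.
Only numpy, scipy, OpenCV 4.12 (cv2) and the standard library are available. Lean on these libraries where they do the work, as an engineer would, in place of code of your own. Each camera call takes 0.05 s, during which the arm holds its last target. There are 200 camera calls.

### The job

Clear the two offcuts off the sloping plank into the open plywood scrap box. Then take the black moisture meter out of its wooden dock and hold its sprung steel tip on the centre of the pencilled cross, with the meter square to the sloping face and the tip gently pressed about half-way in, never shoved hard against the wood. Finish while still gripping the meter there, steady, for the reading; leave everything else on the bench where it is.

Things in the scene. Friction and masses are not known exactly. Their poses are not given: they have to be found in the camera images.
- plank: Pale glued-up plank, 190 (its x) x 310 (its y) x 20 mm, fixed on a low plywood jig. Origin at the centre of its upper face; z is square to the face (outwards), which slopes 0.26 rad: its x axis points up the slope, away from the robot, the low edge is nearest the robot. Origin 80 mm above the bench; a dark lip 8 mm higher than the face runs along the low edge.
- mark: Black pencilled cross with lines 46 mm long inside and across a 30 mm circle, drawn on the plank's upper face somewhere near its middle. Origin at the crossing, on the face; z square to the face, as the plank's.
- offcut_long: Loose mid-brown wooden offcut, 62 (x) x 30 (y) x 26 (z) mm, lying on the plank on one side of the mark (plank +y); origin at the centre of its underside, z out of the plank's face. About 35 g.
- offcut_step: Loose dark-brown stepped offcut, lying on the plank on the other side of the mark (-y): foot 44 (x) x 34 (y) x 18 mm, with a step 24 (x) x 34 (y) mm on top of it, centred at x = -10 mm, up to 36 mm height; origin at the centre of its underside. About 32 g.
- scrap_box_in (a point): Centre of the inner floor of the open scrap box: fixed, plywood, 170 x 170 mm outside, 90 mm high, walls 8 mm (this point is 8 mm above the bench). It stands at one side of the plank, either left or right.
- dock: Fixed dark wooden dock, 100 (x) x 90 (y) x 50 mm high, at the other side of the plank; origin at the centre of its underside. The meter stands upright in its 28 mm deep oblong pocket (37 x 31 mm).
- meter: Black moisture meter, a bar 32 (x) x 26 (y) mm and 135 mm long, about 0.18 kg, upright in the dock with the sprung tip down. Origin at the centre of the lower end of the bar (22 mm above the bench in the dock); z along the bar, away from the tip. 107 mm of it stand above the dock. In the dock its x and y are the dock's, give or take play; the narrow way (26 mm) is y.
- meter_tip (a point): End of the round-nosed steel tip (12 mm thick) on the meter's axis, 22 mm beyond the bar's lower end when free; its frame is the meter's.
- plunger (a joint): How far the sprung tip is pushed into the meter, in m: 0 free, 0.014 fully in. The spring pushes with 1.25 N at first and 4.75 N fully in (250 N/m).
- glue: Bystander: white glue bottle, 60 mm across, 170 mm tall, standing; origin under its centre
- tape: Bystander: roll of brown tape, 96 mm across, 24 mm high, lying flat
- spindle: Bystander: turned light-wood spindle blank, 64 mm across, 100 mm tall, standing
- mallet: Bystander: mallet with a wooden handle, lying on the bench
- driver: Bystander: screwdriver with a black handle, lying on the bench
- plane: Bystander: wooden hand plane, 150 x 50 mm, 85 mm tall over its blade, standing on its sole
- spare_block: Bystander: dark wooden block 50 x 90 x 35 mm, on the bench

How it is judged:
On the way, in this order (a step that is already met when the one before it is completed fails the run):
1. both offcuts lie let go in the scrap box (x of offcut_long in the frame of scrap_box_in between -0.078 and 0.078 m and y of offcut_long in the frame of scrap_box_in between -0.078 and 0.078 m and z of each of offcut_long, offcut_step in the frame of scrap_box_in below 0.075 m and linear speed of each of offcut_long, offcut_step below 0.03 m/s and x of offcut_step in the frame of scrap_box_in between -0.078 and 0.078 m and y of offcut_step in the frame of scrap_box_in between -0.078 and 0.078 m and contact force between the fingers and offcut_long below 0.1 N and contact force between the fingers and offcut_step below 0.1 N), for 0.3 s.
2. the meter is lifted clear of its dock (z of meter in the frame of dock above 0.06 m and contact force between meter and dock below 0.1 N and contact force between the fingers and meter above 2 N), for 0.1 s.
At the end, for the whole second after the job is handed in: Both offcuts rest in the scrap box, let go; the meter is gripped and still, its tip within 6 mm of the crossing of the mark, its axis within 0.10 rad of square to the plank's face, the sprung tip pushed in by 3 to 11.5 mm (of 14), pressing on the plank with 0.8 to 7 N (all of step 1 and distance between meter_tip and mark below 0.006 m and angle between the z axis of meter and the z axis of plank, either way round below 0.1 rad and angle between meter's own z axis and vertical below 0.5 rad and value of joint plunger between 0.003 and 0.0115 m and contact force between meter and plank between 0.8 and 7 N and contact force between the fingers and meter above 2 N and linear speed of meter below 0.015 m/s and contact force between meter and dock below 0.1 N); the arm keeps its last pose, push and grip.
It fails at once if the meter is shoved against the plank with more than 15 N (contact force between meter and plank above 15 N).
It fails at once if a bystander is moved by more than 30 mm (distance of any of glue, tape, spindle, mallet, driver, plane, spare_block from where it was at the start of the episode above 0.03 m).
It also fails if it takes over 72 s, if anything falls off the work surface, if the arm or the gripper's body presses on something with over 40 N, if the wrist force passes 120 N, or if a joint passes its speed limit or range.

## Working session

There is one attempt and no reset: what is moved stays moved. The work goes in short steps, Python scripts to look and compute and a shell command to move; the robot and the scene stay as the last step left them, time stands still between calls to the robot, and variables do not carry over. Pictures are saved under pics/ and viewed, at most 10 in all, crops included, and the job is handed in when it is done.

```bash
ls; mkdir -p pics
python3 - <<'E'
from rig import manip, eyes
import cv2, numpy as np
print(manip.get_state())
for c in ("top","side"):
    im=eyes.get_image(c); cv2.imwrite(f"pics/{c}0.png",im["frame"][:,:,::-1])
    print(c,im["fx"],im["fy"],im["cx"],im["cy"],np.round(im["R"],4).tolist(),np.round(im["t"],4).tolist(), "cam pos",-im["R"].T@im["t"])
    for l in "plank mark offcut_long offcut_step scrap_box_in dock meter meter_tip glue tape spindle mallet driver plane spare_block".split():
        print(l,[(np.round(r["centre"],1).tolist(),round(r["confidence"],2)) for r in eyes.place_of(c,l)[:2]])
E
```

```text
pics
{'clock': 0.0, 'qpos': array([ 1.11598596e+00,  2.76584897e-01,  1.50612216e+00, -2.25388626e-06,
        1.36070753e+00, -1.20982791e-01]), 'qd': array([ 0.00120434, -0.00077124, -0.00050786, -0.00049376, -0.00056521,
        0.0008208 ]), 'effort': array([ 1.50122396e-03, -4.16768146e+01, -2.45806074e+01,  1.51522968e-04,
        1.08590856e-02,  5.34134060e-06]), 'position': array([0.18817999, 0.54280451, 0.24444983]), 'ee_rot': array([-2.57599363e-04,  1.66139524e-01,  9.86101835e-01, -8.73786176e-04]), 'contact_force': array([-0.244825  , -0.82679952,  0.96524508]), 'moment': array([0.01023189, 0.01915914, 0.0201651 ]), 'gripper_force': 0.0, 'width': 0.0851957429049358}
top 392.73590747463186 392.73590747463186 253.9452053392374 192.0010224346808 [[0.0003, -0.9999, 0.0136], [-0.9937, -0.0018, -0.1117], [0.1117, -0.0135, -0.9937]] [-0.035, 0.5183, 1.5186] cam pos [ 0.34548048 -0.01352185  1.56736157]
plank [([244.2, 175.1], 0.66)]
mark [([233.2, 178.5], 0.48), ([164.7, 205.3], 0.26)]
offcut_long [([220.3, 176.5], 0.73)]
offcut_step []
scrap_box_in [([325.1, 199.5], 0.93), ([
[... 390 characters left out ...]
877357 [[0.9519, -0.3065, -0.0058], [-0.2064, -0.6269, -0.7512], [0.2266, 0.7163, -0.66]] [-0.5124, 0.1767, 1.4727] cam pos [ 0.19045466 -1.10106041  1.10180178]
plank [([267.5, 195.1], 0.68)]
mark [([264.2, 187.3], 0.61)]
offcut_long [([262.0, 174.7], 0.57), ([221.3, 158.3], 0.35)]
offcut_step [([232.0, 138.8], 0.56)]
scrap_box_in [([273.6, 274.8], 0.6)]
dock [([222.5, 164.2], 0.66)]
meter [([220.6, 157.6], 0.56)]
meter_tip []
glue [([283.7, 159.0], 0.67), ([268.7, 194.5], 0.29)]
tape [([329.0, 259.5], 0.75)]
spindle [([328.1, 218.9], 0.77)]
mallet [([235.5, 137.0], 0.71)]
driver [([330.4, 340.1], 0.5)]
plane [([316.7, 185.0], 0.7)]
spare_block [([173.4, 173.2], 0.6), ([274.2, 274.5], 0.5)]
```

Run:
```python
import cv2
a=cv2.imread("pics/top0.png")[100:290,80:400]; b=cv2.imread("pics/side0.png")[100:300,140:400]
cv2.imwrite("pics/t1.png",cv2.resize(a,None,fx=2.5,fy=2.5,interpolation=cv2.INTER_CUBIC))
cv2.imwrite("pics/s1.png",cv2.resize(b,None,fx=3,fy=3,interpolation=cv2.INTER_CUBIC))
```

```text
(no output)
```

View pics/t1.png

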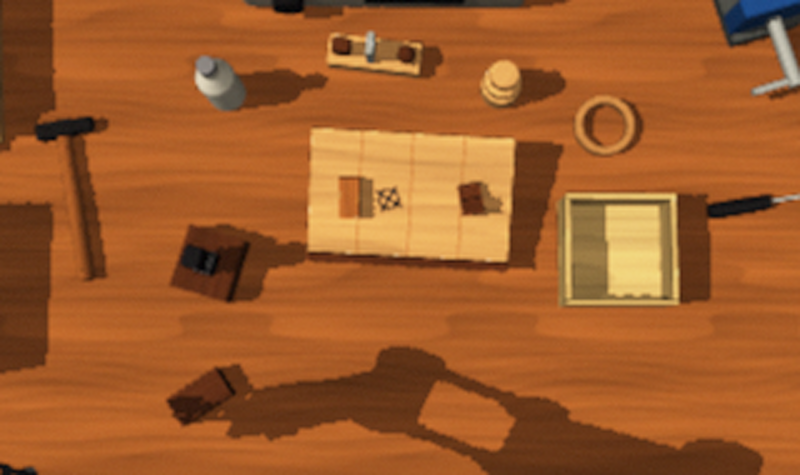

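View pics/s1.png

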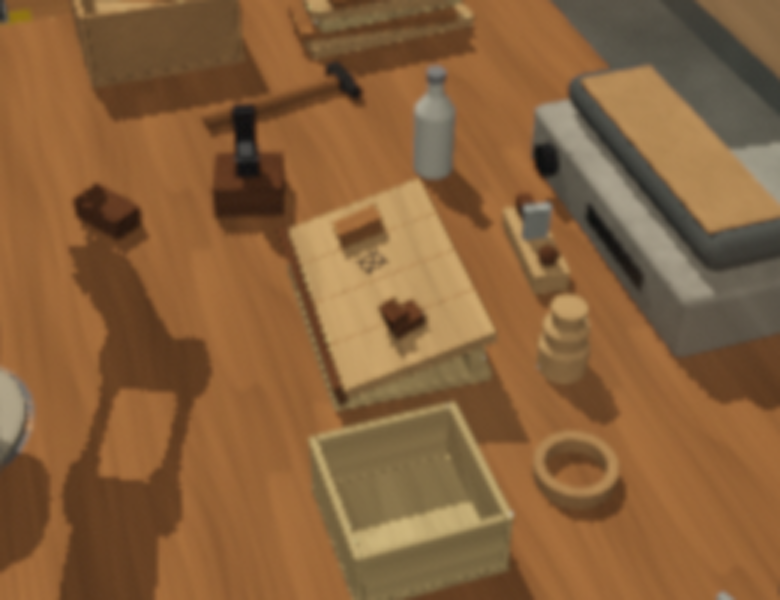

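The pictures show the plank with the long offcut (top image about 220,179), the mark (235,180) and the step (269,179). The box is at the right (328,200) and the dock with the meter at the left (163,205). The tool cannot be tilted, so I'll have to pivot the meter in the pads against the dock pocket. Next I'll fit the poses by matching silhouettes.

```bash
cat > fit.py <<'E'
import numpy as np, cv2, pickle
from scipy.optimize import minimize
from scipy.spatial.transform import Rotation as Ro
def box(cx,cy,sx,sy,z0,z1): return np.array([[cx+a*sx/2,cy+b*sy/2,z] for a in(-1,1) for b in(-1,1) for z in(z0,z1)])
def proj(c,P):
    q=P@c["R"].T+c["t"]; return np.c_[c["fx"]*q[:,0]/q[:,2]+c["cx"],c["fy"]*q[:,1]/q[:,2]+c["cy"]]
S=4
def render(c,parts):
    m=np.zeros((384*S,512*S),np.uint8)
    for P in parts:
        h=cv2.convexHull(((proj(c,P)+.5)*S*16).astype(np.int32))
        cv2.fillConvexPoly(m,h,1,shift=4)
    return cv2.resize(m.astype(np.float32),(512,384),interpolation=cv2.INTER_AREA)
def fit(obs,parts,place,p0,step):
    """obs: list of (cam,mask); place(p)->(R,t)"""
    def cost(p):
        R,t=place(p); W=[P@R.T+t for P in parts]
        return sum(1-np.minimum(r:=render(c,W),m).sum()/np.maximum(r,m).sum() for c,m in obs)
    best=None
    for k in range(3):
        s=np.array(step)/(2**k); p=p0 if best is None else best.x
        r=minimize(cost,p,method="Nelder-Mead",options=dict(initial_simplex=np.vstack([p]+[p+s*e for e in np.eye(len(p))]),xatol=2e-4,fatol=1e-4))
        if best is None or r.fun<best.fun: best=r
    return best.x,best.fun/len(obs)
def ray(c,uv,p0,n):
    d=c["R"].T@np.array([(uv[0]-c["cx"])/c["fx"],(uv[1]-c["cy"])/c["fy"],1]); o=-c["R"].T@c["t"]
    return o+d*((p0-o)@n)/(d@n)
flat=lambda z:(lambda p:(Ro.from_euler("z",p[2]).as_matrix(),np.array([p[0],p[1],z])))
plankpose=lambda p:(Ro.from_euler("z",p[2]).as_matrix()@Ro.from_euler("y",-.26).as_matrix(),np.array([p[0],p[1],.08]))
E
cat > look.py <<'E'
from rig import eyes
import pickle
D={}
for c in("top","side"):
    D[c]=eyes.get_image(c)
    for l in "plank mark offcut_long offcut_step scrap_box_in dock meter".split():
        D[c,l]=[(r["mask"],r["confidence"],r["bbox"]) for r in eyes.regions_of(c,l)]
        print(c,l,[(int(m.sum()),round(f,2),[int(v) for v in b]) for m,f,b in D[c,l]])
    D[c,"boxc"]=eyes.place_of(c,"scrap_box_in")
pickle.dump(D,open("D.pkl","wb"))
E
python3 look.py
```

```text
top plank [(4041, 0.78, [201, 151, 284, 205])]
top mark []
top offcut_long [(145, 0.6, [215, 171, 226, 184])]
top offcut_step [(136, 0.5, [260, 170, 275, 189])]
top scrap_box_in []
top dock [(543, 0.88, [148, 192, 177, 220])]
top meter [(146, 0.42, [151, 197, 168, 211])]
side plank [(3243, 0.59, [233, 162, 307, 236])]
side mark [(172, 0.73, [264, 198, 279, 217])]
side offcut_long [(172, 0.67, [248, 169, 270, 178])]
side offcut_step [(117, 0.64, [269, 201, 281, 216]), (294, 0.56, [209, 123, 263, 142])]
side scrap_box_in [(3327, 0.68, [244, 236, 312, 302]), (417, 0.63, [277, 123, 292, 158]), (3424, 0.22, [230, 159, 307, 236])]
side dock [(468, 0.69, [212, 150, 234, 171]), (199, 0.38, [213, 133, 226, 158])]
side meter [(159, 0.61, [214, 133, 229, 157]), (403, 0.31, [309, 166, 328, 197])]
```

```bash
cat > solve.py <<'E'
from fit import *
D=pickle.load(open("D.pkl","rb")); T,Sd=D["top"],D["side"]
hull=lambda m:cv2.fillConvexPoly(np.zeros((384,512),np.uint8),cv2.convexHull(np.argwhere(m)[:,::-1].astype(np.int32)),1).astype(np.float32)
M=lambda c,l:D[c,l][0][0].astype(np.float32)
out={}
p0=ray(T,(244,178),np.array([0,0,.08]),np.array([0,0,1.]))
lip=box(-.095-.003,0,.008,.31,-.02,.008)
for name,o in(("both",[(T,hull(M("top","plank"))),(Sd,hull(M("side","plank")))]),("top",[(T,hull(M("top","plank")))]),("side",[(Sd,hull(M("side","plank")))])):
    p,f=fit(o,[box(0,0,.19,.31,-.02,0)],plankpose,np.array([p0[0],p0[1],0]),[.02,.02,.1]); print("plank",name,p.round(4),round(f,3))
    if name=="both": out["plank"]=p
R,t=plankpose(out["plank"]); n=R[:,2]
def onplank(parts,l,obs):
    pl=lambda p:(R@Ro.from_euler("z",p[2]).as_matrix(),R@np.array([p[0],p[1],0])+t)
    m=D[obs[0][0],l][0][2]
    g=R.T@(ray(D[obs[0][0]],((m[0]+m[2])/2,(m[1]+m[3])/2),t+n*.015,n)-t)
    best=min((fit([(D[c],w) for c,w in obs],parts,pl,np.array([g[0],g[1],a]),[.01,.01,.3]) for a in np.arange(-2.4,3.2,.8)),key=lambda r:r[1])
    W=pl(best[0])[1]; print(l,[c for c,_ in obs],"plank frame",best[0].round(4),round(best[1],3),"world",W.round(4)); return best[0],W
for l,parts in(("offcut_long",[box(0,0,.062,.03,0,.026)]),("offcut_step",[box(0,0,.044,.034,0,.018),box(-.01,0,.024,.034,0,.036)])):
    out[l]=onplank(parts,l,[("top",M("top",l)),("side",M("side",l))])
    for c in("top","side"): onplank(parts,l,[(c,M(c,l))])
d0=ray(T,(163,206),np.array([0,0,.04]),np.array([0,0,1.]))
dk=[box(0,0,.1,.09,0,.05)]; mt=[box(0,0,.032,.026,.022,.157)]
o=[(D[c],np.maximum(M(c,"dock"),M(c,"meter"))) for c in("top","side")]
for i in([0,1],[0],[1]):
    r=min((fit([o[k] for k in i],dk+mt,flat(0),np.array([d0[0],d0[1],a]),[.02,.02,.2]) for a in(-.8,-.4,0,.4,.8,1.2,1.6)),key=lambda r:r[1]); print("dock",i,r)
    if len(i)==2: out["dock"]=r[0]
r=[fit([(D[c],M(c,"meter")) for c in cs],mt,flat(0),out["dock"],[.005,.005,.1]) for cs in(("top","side"),("top",),("side",))]; print("meter",r)
b0=ray(T,(328,199.6),np.array([0,0,.09]),np.array([0,0,1.]))
r=fit([(Sd,M("side","scrap_box_in"))],[box(0,0,.17,.17,0,.09)],flat(0),np.array([b0[0],b0[1],0.]),[.02,.02,.1]);print("box",b0,r); out["box"]=r[0]
# mark: rectify
U=[]
for c in("top","side"):
    g=np.array([[a,b] for a in(-.09,.09) for b in(-.14,.14)],np.float32)
    uv=proj(D[c],np.c_[g,np.zeros(4)]@R.T+t).astype(np.float32)
    H=cv2.getPerspectiveTransform(uv,np.float32([[(.14-b)*1200,(.09-a)*1200] for a,b in g]))
    U.append(cv2.warpPerspective(D[c]["frame"],H,(336,216),flags=cv2.INTER_CUBIC))
cv2.imwrite("pics/rect.png",cv2.resize(np.vstack(U),None,fx=1.3,fy=1.3)[:,:,::-1])
pickle.dump(out,open("out.pkl","wb"))
E
python3 solve.py
```

```text
plank both [ 0.5638  0.0035 -0.0355] 0.141
plank top [ 0.5555  0.0079 -0.0584] 0.085
plank side [ 0.5548 -0.0169 -0.0308] 0.142
offcut_long ['top', 'side'] plank frame [-1.9000e-03  9.5300e-02  3.1869e+00] 0.149 world [0.5654 0.0988 0.0795]
offcut_long ['top'] plank frame [-0.0021  0.0961  0.0241] 0.071 world [0.5653 0.0996 0.0795]
offcut_long ['side'] plank frame [-0.0001  0.0888  0.0569] 0.092 world [0.5669 0.0923 0.08  ]
offcut_step ['top', 'side'] plank frame [ 0.005  -0.089   0.0245] 0.207 world [ 0.5655 -0.0855  0.0813]
offcut_step ['top'] plank frame [ 0.0048 -0.0882  0.0524] 0.125 world [ 0.5653 -0.0848  0.0812]
offcut_step ['side'] plank frame [ 0.0045 -0.0893  1.7694] 0.22 world [ 0.565  -0.0859  0.0812]
dock [0, 1] (array([ 0.46598078,  0.32053374, -0.30746463]), np.float64(0.12857580184936523))
dock [0] (array([ 0.46419123,  0.32212614, -0.30695412]), np.float64(0.06744080781936646))
dock [1] (array([ 0.46662624,  0.31016396, -0.24186988]), np.float64(0.09871286153793335))
meter [(array([ 0.46672655,  0.32152721, -0.17249264]), np.float64(0.2342730164527893)), (array([ 0.46603859,  0.32156394, -0.07503439]), np.float64(0.09976059198379517)), (array([ 0.470585  ,  0.32427736, -0.19356554]), np.float64(0.3302386999130249))]
box [ 0.48310231 -0.31409926  0.09      ] (array([ 0.486508  , -0.31747112, -0.00645741]), np.float64(0.034570395946502686))
```

View pics/rect.png

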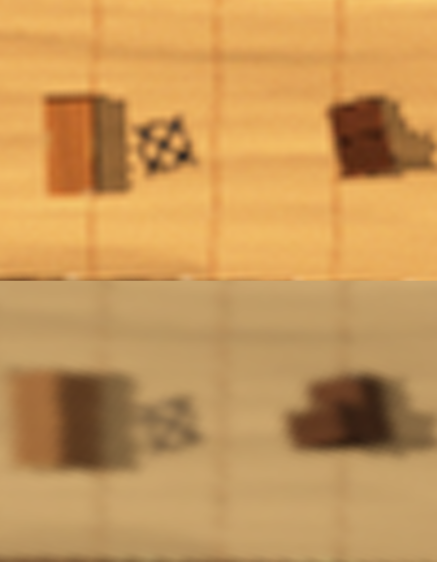

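Both cameras agree to within a few millimetres, with a consistent y offset of about 5 mm, so I average them. In the rectified picture the mark is at about plank (-0.003, +0.032) and the step offcut is turned by about 0.1 rad. Now a helper that turns targets into move units.

```bash
cat > go.py <<'E'
import sys,numpy as np
from rig import manip
from scipy.spatial.transform import Rotation as Ro
# usage: go.py x y z yaw ... ; yaw (deg) = angle of tool y from world y (ccw from above)
s=manip.get_state(); w=s["ee_rot"]; R=Ro.from_quat([*w[1:],w[0]]).as_matrix(); cur=np.degrees(np.arctan2(R[1,1],R[0,1]))-90
print("t",s["clock"],"pos",s["position"].round(4),"yaw",round(cur,2),"tilt",np.round(R[:,2],4),"F",s["contact_force"].round(1),"w",round(s["width"],4),"g",round(s["gripper_force"],1),"q6",round(s["qpos"][5],2))
a=np.array(sys.argv[1:],float).reshape(-1,4)
for p in a:
    d=R.T@(p[:3]-s["position"])/.5; sp=(-(p[3]-cur)+90)%180-90
    print(p,"->",d.round(4).tolist(),"spin",round(sp/360,4),"deg",round(sp,1),"dist",round(np.linalg.norm(p[:3]-s["position"]),3))
E
python3 go.py .565 .096 .18 -2 .565 .096 .098 -2
```

```text
t 2.5 pos [0.1884 0.5433 0.2453] yaw -19.13 tilt [ 1.e-04  1.e-04 -1.e+00] F [ 0.2 -0.6  0.7] w 0.0851 g 0.0 q6 -0.12
[ 0.565  0.096  0.18  -2.   ] -> [-1.0047, -0.5985, 0.1306] spin -0.0476 deg -17.1 dist 0.588
[ 0.565  0.096  0.098 -2.   ] -> [-1.0047, -0.5985, 0.2946] spin -0.0476 deg -17.1 dist 0.603
```

```bash
python3 -m creep '[[1,-0.99,-0.59,0,-0.0476],[1,-0.99,-0.59,0,-0.0476],[1,-0.99,-0.59,0,-0.0476],[1,-0.99,-0.59,0,-0.0476],[1,-0.99,-0.59,0,-0.0476],[1,-0.99,-0.59,0,-0.0476],[1,-0.99,-0.59,0,-0.0476],[1,-0.99,-0.59,0,-0.0476],[1,-0.99,-0.59,0,-0.0476],[1,-0.99,-0.59,0,-0.0476]]' 30; python3 -m creep '[[1,0,0,0,0],[1,0,0,0,0],[1,0,0,0,0],[1,0,0,0,0],[1,0,0,0,0]]'; python3 go.py .565 .096 .18 -2 .565 .096 .098 -2
```

```text
clock: 3.5
position: [0.5071, 0.1642, 0.2456]
ee_rot: [0.0, 0.018, 1.0, 0.0]
contact_force: [-0.4, 0.7, -0.7]
width: 0.0855
gripper_force: 0.0
clock: 4.0
position: [0.5052, 0.1671, 0.2455]
ee_rot: [0.0, 0.016, 1.0, 0.0]
contact_force: [0.8, -0.6, -0.2]
width: 0.0854
gripper_force: 0.0
t 4.0 pos [0.5052 0.1671 0.2455] yaw -1.87 tilt [ 1.e-04  3.e-04 -1.e+00] F [ 0.8 -0.6 -0.2] w 0.0854 g 0.0 q6 -1.35
[ 0.565  0.096  0.18  -2.   ] -> [-0.1241, -0.1382, 0.1309] spin 0.0004 deg 0.1 dist 0.114
[ 0.565  0.096  0.098 -2.   ] -> [-0.1241, -0.1383, 0.2949] spin 0.0004 deg 0.1 dist 0.174
```

```bash
python3 -m creep '[[1,-0.124,-0.138,0.13,0],[1,-0.124,-0.138,0.13,0],[1,-0.124,-0.138,0.13,0],[1,-0.124,-0.138,0.2,0],[1,-0.124,-0.138,0.25,0],[1,-0.124,-0.138,0.295,0],[1,-0.124,-0.138,0.295,0],[0,-0.124,-0.138,0.295,0],[0,-0.124,-0.138,0.295,0],[0,-0.124,-0.138,0.295,0]]'; python3 -m creep '[[0,0,0,0,0],[0,0,0,0,0],[0,0,0,0,0],[0,0,0,0,0]]';  python3 go.py .52 -.315 .2 0  .52 -.315 .08 0
```

```text
clock: 5.0
position: [0.5666, 0.0952, 0.0995]
ee_rot: [0.002, 0.017, 1.0, 0.0]
contact_force: [-0.6, -0.2, -0.2]
width: 0.0437
gripper_force: 0.0
clock: 5.4
position: [0.5664, 0.095, 0.0993]
ee_rot: [0.001, 0.017, 1.0, 0.0]
contact_force: [-0.7, 0.5, 6.5]
width: 0.0296
gripper_force: 31.0
t 5.4 pos [0.5664 0.095  0.0993] yaw -2.0 tilt [ 2.6e-03  5.0e-04 -1.0e+00] F [-0.7  0.5  6.5] w 0.0296 g 31.0 q6 -1.49
[ 0.52  -0.315  0.2    0.   ] -> [0.0637, -0.8226, -0.2022] spin -0.0055 deg -2.0 dist 0.425
[ 0.52  -0.315  0.08   0.   ] -> [0.0643, -0.8228, 0.0378] spin -0.0055 deg -2.0 dist 0.413
```

```bash
python3 -m creep '[[0,0,0,-0.06,0],[0,0,0,-0.14,0],[0,0.02,-0.1,-0.2,0],[0,0.03,-0.2,-0.2,0],[0,0.05,-0.3,-0.2,0],[0,0.0637,-0.4,-0.2,0],[0,0.0637,-0.5,-0.2,0],[0,0.0637,-0.6,-0.2,0],[0,0.0637,-0.7,-0.2,0],[0,0.0637,-0.78,-0.2,0]]'; python3 -m creep '[[0,0,-0.04,0,0],[0,0,-0.04,0,0],[0,0,-0.04,0,0]]';  python3 go.py .52 -.315 .08 0
```

```text
clock: 6.4
position: [0.5196, -0.2959, 0.1979]
ee_rot: [0.0, 0.018, 1.0, 0.0]
contact_force: [0.1, 0.1, -0.2]
width: 0.0293
gripper_force: 30.2
clock: 6.7
position: [0.5192, -0.3131, 0.1974]
ee_rot: [-0.0, 0.018, 1.0, 0.001]
contact_force: [-0.7, 0.5, 0.6]
width: 0.0295
gripper_force: 30.2
t 6.7 pos [ 0.5192 -0.3131  0.1974] yaw -2.04 tilt [-7.e-04  2.e-03 -1.e+00] F [-0.7  0.5  0.6] w 0.0295 g 30.2 q6 -2.19
[ 0.52  -0.315  0.08   0.   ] -> [-0.002, -0.0042, 0.2347] spin -0.0057 deg -2.0 dist 0.117
```

```bash
python3 -m creep '[[0,0,-0.004,0.08,0],[0,0,-0.004,0.16,0],[0,0,-0.004,0.235,0],[0,0,-0.004,0.235,0],[0.7,0,-0.004,0.235,0],[0.7,0,-0.004,0.235,0],[0.7,0,-0.004,0.235,0],[0.7,0,-0.004,0.235,0],[0.7,0,-0.004,0.15,0],[0.9,0,-0.004,0.0,0]]'; python3 -m creep '[[1,0,0,-0.04,0],[1,0,0,-0.04,0]]'; python3 go.py .558 -.089 .2 4  .558 -.089 .102 4
python3 - <<'E'
from rig import eyes; import cv2,numpy as np
im=[cv2.resize(eyes.get_image(c)["frame"][y:y+80,x:x+110],None,fx=6,fy=3.5*6/3.5 if 0 else 3.5) for c,x,y in(("top",225,150),("side",235,190))]
cv2.imwrite("pics/b.png",np.vstack(im)[:,:,::-1])
E
```

```text
clock: 7.7
position: [0.5183, -0.315, 0.1725]
ee_rot: [-0.002, 0.017, 1.0, 0.001]
contact_force: [0.7, -1.1, 0.6]
width: 0.0729
gripper_force: 0.0
clock: 7.9
position: [0.5216, -0.3175, 0.1981]
ee_rot: [0.004, 0.017, 1.0, -0.003]
contact_force: [0.1, -0.6, 0.0]
width: 0.0855
gripper_force: 0.0
t 7.9 pos [ 0.5216 -0.3175  0.1981] yaw -2.0 tilt [ 0.0082 -0.0062 -0.9999] F [ 0.1 -0.6  0. ] w 0.0855 g 0.0 q6 -2.2
[ 0.558 -0.089  0.2    4.   ] -> [-0.0569, 0.4592, -0.006] spin -0.0167 deg -6.0 dist 0.231
[ 0.558 -0.089  0.102  4.   ] -> [-0.0552, 0.4604, 0.19] spin -0.0167 deg -6.0 dist 0.251
```

View pics/b.png

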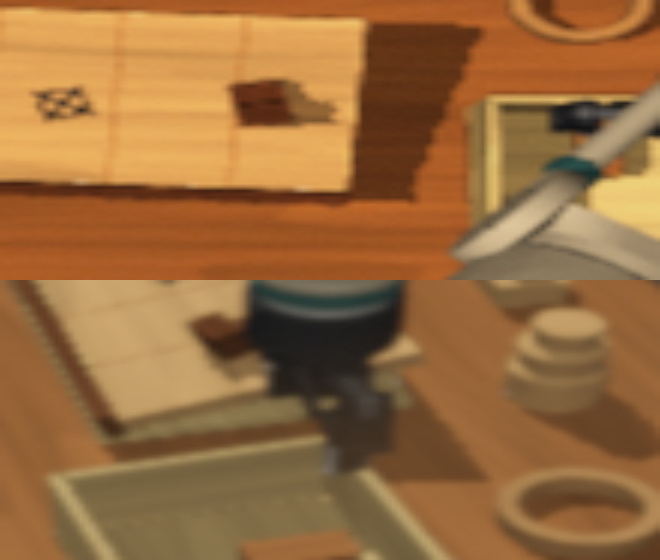

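The long offcut lies in the box, at the bottom of the side crop. Next the stepped offcut.

```bash
python3 -m creep '[[1,-0.056,0.1,-0.004,-0.016],[1,-0.056,0.2,-0.004,-0.016],[1,-0.056,0.3,-0.004,-0.016],[1,-0.056,0.4,-0.004,-0.016],[1,-0.056,0.46,-0.004,-0.016],[1,-0.056,0.46,-0.004,-0.016],[1,-0.056,0.46,-0.004,-0.016]]'; python3 go.py .558 -.089 .102 4
```

```text
clock: 8.7
position: [0.5546, -0.0862, 0.1933]
ee_rot: [-0.001, -0.034, 0.999, 0.0]
contact_force: [0.1, -0.1, 0.2]
width: 0.0854
gripper_force: 0.0
t 8.7 pos [ 0.5546 -0.0862  0.1933] yaw 3.89 tilt [-2.8e-03  1.0e-04 -1.0e+00] F [ 0.1 -0.1  0.2] w 0.0854 g 0.0 q6 -1.92
[ 0.558 -0.089  0.102  4.   ] -> [-0.0069, -0.0061, 0.1827] spin -0.0003 deg -0.1 dist 0.091
```

```bash
python3 -m creep '[[1,-0.006,-0.006,0.06,0],[1,-0.006,-0.006,0.12,0],[1,-0.006,-0.006,0.18,0],[1,-0.006,-0.006,0.18,0],[0,-0.006,-0.006,0.18,0],[0,-0.006,-0.006,0.18,0],[0,-0.006,-0.006,0.18,0],[0,-0.006,-0.006,0.18,0],[0,-0.006,-0.006,0.18,0],[0,-0.006,-0.006,0.18,0]]'; python3 go.py .558 -.089 .2 4 .46 -.315 .2 4
```

```text
clock: 9.7
position: [0.5595, -0.0901, 0.1065]
ee_rot: [0.001, -0.033, 0.999, -0.001]
contact_force: [-0.4, -0.4, 5.9]
width: 0.0336
gripper_force: 30.0
t 9.7 pos [ 0.5595 -0.0901  0.1065] yaw 3.79 tilt [ 0.0029 -0.0012 -1.    ] F [-0.4 -0.4  5.9] w 0.0336 g 30.0 q6 -1.92
[ 0.558 -0.089  0.2    4.   ] -> [0.0024, 0.0022, -0.187] spin -0.0006 deg -0.2 dist 0.094
[ 0.46  -0.315  0.2    4.   ] -> [0.2278, -0.4359, -0.187] spin -0.0006 deg -0.2 dist 0.263
```

```bash
python3 -m creep '[[0,0,0,-0.06,0],[0,0,0,-0.14,0],[0,0,0,-0.19,0],[0,0.06,-0.1,-0.19,0.01],[0,0.11,-0.2,-0.19,0.01],[0,0.16,-0.3,-0.19,0.01],[0,0.2,-0.38,-0.19,0.01],[0,0.228,-0.436,-0.19,0.01],[0,0.228,-0.436,-0.19,0.01],[0,0.228,-0.436,-0.19,0.01]]'; python3 go.py .46 -.315 .1 0
```

```text
clock: 10.7
position: [0.4587, -0.3154, 0.1998]
ee_rot: [0.0, -0.0, 1.0, 0.0]
contact_force: [0.4, 1.3, -1.0]
width: 0.0334
gripper_force: 30.0
t 10.7 pos [ 0.4587 -0.3154  0.1998] yaw 0.02 tilt [ 4.e-04  8.e-04 -1.e+00] F [ 0.4  1.3 -1. ] w 0.0334 g 30.0 q6 -2.3
[ 0.46  -0.315  0.1    0.   ] -> [-0.0024, 0.0005, 0.1996] spin 0.0001 deg 0.0 dist 0.1
```

```bash
python3 -m creep '[[0,0,0,0.08,0],[0,0,0,0.15,0],[0,0,0,0.19,0],[0,0,0,0.19,0],[0.7,0,0,0.19,0],[0.7,0,0,0.19,0],[0.7,0,0,0.19,0],[0.7,0,0,0.15,0],[0.7,0,0,0.05,0],[0.9,0,0,-0.05,0]]';python3 -m creep '[[1,0,0,-0.04,0],[1,0,0,-0.04,0],[1,0,0,-0.04,0]]'; python3 go.py .466 .319 .25 -17.3
python3 - <<'E'
from rig import eyes; import cv2
cv2.imwrite("pics/c.png",cv2.resize(eyes.get_image("side")["frame"][140:340,200:400],None,fx=2.5,fy=2.5)[:,:,::-1])
E
```

```text
clock: 11.7
position: [0.4589, -0.3144, 0.2265]
ee_rot: [-0.0, -0.001, 1.0, 0.0]
contact_force: [1.0, -0.6, 0.3]
width: 0.0726
gripper_force: 0.0
clock: 12.0
position: [0.4591, -0.3147, 0.2455]
ee_rot: [0.001, -0.001, 1.0, -0.0]
contact_force: [0.0, 0.4, -0.2]
width: 0.0856
gripper_force: 0.0
t 12.0 pos [ 0.4591 -0.3147  0.2455] yaw 0.17 tilt [ 1.3e-03 -9.0e-04 -1.0e+00] F [ 0.   0.4 -0.2] w 0.0856 g 0.0 q6 -2.3
[  0.466   0.319   0.25  -17.3  ] -> [-0.0174, 1.2673, -0.0101] spin 0.0485 deg 17.5 dist 0.634
```

View pics/c.png

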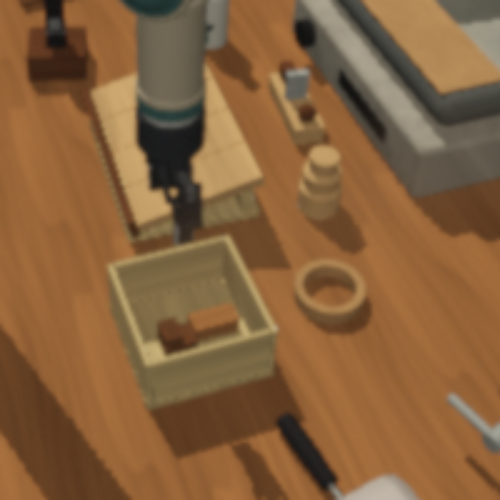

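Both offcuts rest in the box (crop 175,333 and 213,320). Now to the meter.

```bash
python3 -m creep '[[1,0,0.1,0,0.005],[1,0,0.2,0,0.01],[1,0,0.3,0,0.015],[1,0,0.4,0,0.02],[1,0,0.5,0,0.025],[1,0,0.6,0,0.03],[1,0,0.7,0,0.035],[1,0,0.8,0,0.04],[1,0,0.9,0,0.045],[1,0,0.98,0,0.0485]]';python3 -m creep '[[1,0,0.06,0,0],[1,0,0.12,0,0],[1,0,0.18,0,0],[1,0,0.24,0,0],[1,0,0.24,0,0],[1,0,0.24,0,0],[1,0,0.24,0,0]]'; python3 go.py .467 .319 .18 -17.3 .467 .319 .11 -17.3
python3 - <<'E'
from rig import eyes
for c in("top","side"):
    eyes.get_image(c)
    for l in("meter","dock","mark"): print(c,l,[(r["centre"],r["confidence"]) for r in eyes.place_of(c,l)[:2]])
E
```

```text
clock: 13.05
position: [0.4562, 0.1777, 0.2431]
ee_rot: [-0.002, 0.15, 0.989, -0.0]
contact_force: [-0.2, -0.8, 0.8]
width: 0.0852
gripper_force: 0.0
clock: 13.75
position: [0.4926, 0.2888, 0.2437]
ee_rot: [-0.001, 0.15, 0.989, -0.001]
contact_force: [0.3, -0.3, 0.2]
width: 0.0854
gripper_force: 0.0
t 13.75 pos [0.4926 0.2888 0.2437] yaw -17.31 tilt [-0.0025 -0.0016 -1.    ] F [ 0.3 -0.3  0.2] w 0.0854 g 0.0 q6 -0.86
[  0.467   0.319   0.18  -17.3  ] -> [0.0665, 0.0428, 0.1274] spin -0.0 deg -0.0 dist 0.075
[  0.467   0.319   0.11  -17.3  ] -> [0.0663, 0.0431, 0.2674] spin -0.0 deg -0.0 dist 0.139
top meter [([161.8, 204.8], 0.6)]
top dock [([164.8, 204.6], 0.51)]
top mark [([236.3, 181.4], 0.44)]
side meter [([221.0, 161.5], 0.57)]
side dock [([222.5, 165.2], 0.59)]
side mark [([332.1, 334.7], 0.72), ([262.2, 190.4], 0.38)]
```

Run:
```python
from fit import *
D=pickle.load(open("D.pkl","rb"))
dk=[box(0,0,.1,.09,0,.05)]; mt=[box(0,0,.032,.026,.022,.157)]
o=[(D[c],np.maximum(D[c,"dock"][0][0],D[c,"meter"][0][0]).astype(np.float32)) for c in("top","side")]
for a in(-.3,1.26): print([fit([k],dk+mt,flat(0),np.array([.466,.32,a]),[.01,.01,.1]) for k in o])
```

```text
[(array([ 0.46446191,  0.32223143, -0.29061845]), np.float64(0.06761467456817627)), (array([ 0.46622414,  0.3096776 , -0.23427011]), np.float64(0.09892553091049194))]
[(array([0.46480753, 0.3230204 , 1.35859434]), np.float64(0.1830771565437317)), (array([0.46691948, 0.30968778, 1.21583406]), np.float64(0.11571240425109863))]
```

```bash
python3 -m creep '[[1,0.066,0.043,0.03,0],[1,0.066,0.043,0.06,0],[1,0.066,0.043,0.06,0],[1,0.066,0.043,0.06,0],[1,0.066,0.043,0.11,0],[1,0.066,0.043,0.17,0],[1,0.066,0.043,0.22,0],[1,0.066,0.043,0.267,0],[1,0.066,0.043,0.267,0],[1,0.066,0.043,0.267,0]]'; python3 -m creep '[[0,0,0,0,0],[0,0,0,0,0],[0,0,0,0,0],[0,0,0,0,0],[0,0,0,0,0],[0,0,0,0,0]]' 20;  python3 go.py .467 .319 .11 -17.3
```

```text
clock: 15.15
position: [0.4693, 0.3201, 0.1122]
ee_rot: [0.001, 0.151, 0.989, 0.0]
contact_force: [-0.1, -0.5, 1.0]
width: 0.0855
gripper_force: 0.0
clock: 15.75
position: [0.4686, 0.3202, 0.112]
ee_rot: [0.0, 0.15, 0.989, 0.0]
contact_force: [-0.6, -1.1, 4.2]
width: 0.0258
gripper_force: 22.4
t 15.75 pos [0.4686 0.3202 0.112 ] yaw -17.28 tilt [ 9.e-04  3.e-04 -1.e+00] F [-0.6 -1.1  4.2] w 0.0258 g 22.4 q6 -0.79
[  0.467   0.319   0.11  -17.3  ] -> [0.0023, -0.0033, 0.0039] spin 0.0001 deg 0.0 dist 0.003
```

Gripped (25.8 mm). Now I lift 24 mm so the tip leaves its hole, and then lever the bar against the pocket rim to tilt it in the pads.

```bash
python3 -m creep '[[0,0,0,-0.02,0],[0,0,0,-0.04,0],[0,0,0,-0.049,0],[0,0,0,-0.049,0],[0,0,0,-0.049,0]]'; python3 go.py; python3 -m creep '[[0,0.01,0,0,0],[0,0.02,0,0,0],[0,0.03,0,0,0],[0,0.04,0,0,0],[0,0.05,0,0,0],[0,0.053,0,0,0],[0,0.053,0,0,0],[0,0.053,0,0,0]]'; python3 go.py
```

```text
clock: 16.25
position: [0.4682, 0.3202, 0.1358]
ee_rot: [-0.0, 0.15, 0.989, 0.0]
contact_force: [0.0, -0.1, -1.0]
width: 0.0257
gripper_force: 21.7
t 16.25 pos [0.4682 0.3202 0.1358] yaw -17.29 tilt [-0.e+00  1.e-04 -1.e+00] F [ 0.  -0.1 -1. ] w 0.0257 g 21.7 q6 -0.79
clock: 17.05
position: [0.4427, 0.3284, 0.1358]
ee_rot: [-0.0, 0.15, 0.989, 0.0]
contact_force: [2.7, -0.5, -0.2]
width: 0.0259
gripper_force: 20.9
t 17.05 pos [0.4427 0.3284 0.1358] yaw -17.3 tilt [-6.e-04  8.e-04 -1.e+00] F [ 2.7 -0.5 -0.2] w 0.0259 g 20.9 q6 -0.76
```

```bash
python3 -m creep '[[0,0,0,0,0],[0,0,0,-0.05,0],[0,0,0,-0.12,0],[0,0,0,-0.2,0],[0,0,0,-0.24,0],[0,0,0,-0.24,0],[0,0,0,-0.24,0]]' 50; python3 go.py
python3 - <<'E'
from rig import eyes; import cv2,pickle
D={}
for c,x,y in(("side",190,80),("top",110,140)):
    D[c]=eyes.get_image(c); 
    for l in("meter","meter_tip"):
        D[c,l]=[(r["mask"],r["confidence"],r["bbox"]) for r in eyes.regions_of(c,l)]; print(c,l,[(int(m.sum()),round(f,2),b) for m,f,b in D[c,l]])
    D[c,"tip"]=eyes.place_of(c,"meter_tip"); print(D[c,"tip"])
pickle.dump(D,open("M.pkl","wb"))
cv2.imwrite("pics/d.png",cv2.resize(D["side"]["frame"][90:210,180:300],None,fx=5,fy=5,interpolation=cv2.INTER_CUBIC)[:,:,::-1])
E
```

```text
clock: 17.75
position: [0.4414, 0.3277, 0.2543]
ee_rot: [-0.002, 0.15, 0.989, -0.001]
contact_force: [0.1, -0.3, -2.5]
width: 0.0256
gripper_force: 44.2
t 17.75 pos [0.4414 0.3277 0.2543] yaw -17.29 tilt [-4.e-03 -9.e-04 -1.e+00] F [ 0.1 -0.3 -2.5] w 0.0256 g 44.2 q6 -0.76
side meter [(187, 0.57, [210.7, 110.9, 226.1, 137.8])]
side meter_tip [(268, 0.5, [312.6, 306.6, 337.9, 340.7])]
[{'centre': [329.8, 218.7], 'confidence': 0.31}]
top meter [(67, 0.57, [149.0, 199.3, 160.2, 206.6])]
top meter_tip []
[]
```

View pics/d.png

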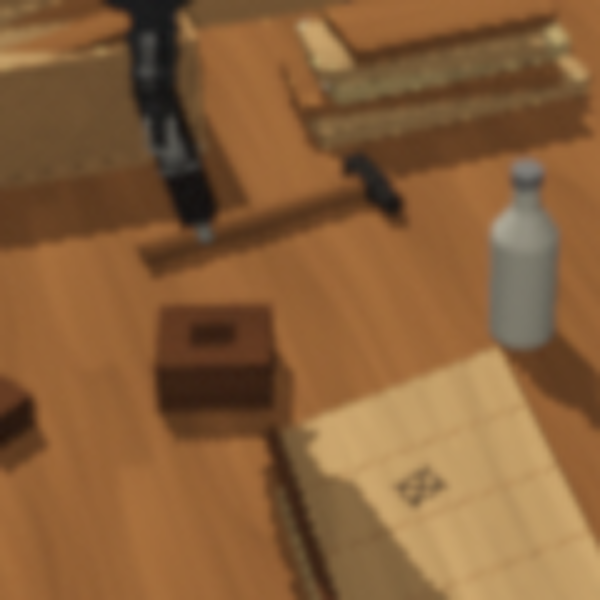

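The tilted meter hangs from the gripper with its tip at side pixel (221,137.6), leaning the right way. Now to estimate the tilt.

```bash
cat > tip.py <<'E'
from fit import *
def tipw(pos,yaw,th,L,ox=0.):
    x=np.array([-np.cos(yaw),-np.sin(yaw),0]) # tool x in world
    return pos+[0,0,.005]-L*(np.cos(th)*np.array([0,0,1])+np.sin(th)*x)
E
python3 - <<'E'
from tip import *
D=pickle.load(open("M.pkl","rb")); c=D["side"]
pos=np.array([.4414,.3277,.2543]); yaw=np.radians(-17.29)
for L in(.112,.117,.122):
    for th in(.15,.2,.25,.3,.35): print(L,th,proj(c,tipw(pos,yaw,th,L)[None]).round(1))
# top corner check: silhouette of bar mask
m=D["side","meter"][0][0]; ys,xs=np.nonzero(m)
import cv2
for r in range(ys.min(),ys.max()+1,2): k=xs[ys==r]; print(r,k.min(),k.max(),end=' | ')
E
```

```text
0.112 0.15 [[217.8 136.6]]
0.112 0.2 [[219.1 136.4]]
0.112 0.25 [[220.4 136.1]]
0.112 0.3 [[221.7 135.8]]
0.112 0.35 [[222.9 135.4]]
0.117 0.15 [[218.1 137.6]]
0.117 0.2 [[219.4 137.3]]
0.117 0.25 [[220.8 137.1]]
0.117 0.3 [[222.1 136.7]]
0.117 0.35 [[223.4 136.3]]
0.122 0.15 [[218.3 138.6]]
0.122 0.2 [[219.7 138.3]]
0.122 0.25 [[221.1 138. ]]
0.122 0.3 [[222.5 137.7]]
0.122 0.35 [[223.9 137.3]]
112 215 216 | 114 215 217 | 116 215 218 | 118 215 218 | 120 213 219 | 122 211 220 | 124 211 220 | 126 212 221 | 128 213 222 | 130 214 223 | 132 215 224 | 134 216 223 | 136 218 223 | 138 221 221 |
```

```bash
python3 - <<'E'
from tip import *
D=pickle.load(open("D.pkl","rb")); o=pickle.load(open("out.pkl","rb")); R,t=plankpose(o["plank"])
for q in([-.0036,.0349,0],[-.0017,.0297,0]): print("mark world",(R@q+t).round(4))
m=R@[-.0027,.0323,0]+t
yaw=-.045; th=.257; L=.119; n=R[:,2]
def tcp(tipp): return tipp-tipw(np.zeros(3),yaw,th,L)
for h in(.05,.015,0): print(h,tcp(m+n*h).round(4))
E
python3 go.py .5 .08 .25 -2.6
```

```text
mark world [0.5616 0.0385 0.0791]
mark world [0.5632 0.0333 0.0796]
0.05 [0.5193 0.0377 0.2377]
0.015 [0.5283 0.0374 0.2039]
0 [0.5321 0.0373 0.1894]
t 18.15 pos [0.4427 0.3279 0.255 ] yaw -17.29 tilt [-1.4e-03 -6.0e-04 -1.0e+00] F [ 0.  -0.5 -1.5] w 0.0254 g 44.2 q6 -0.76
[ 0.5   0.08  0.25 -2.6 ] -> [-0.2567, -0.4393, 0.0102] spin -0.0408 deg -14.7 dist 0.254
```

```bash
python3 -m creep '[[0,-0.04,-0.07,0,-0.006],[0,-0.09,-0.14,0,-0.013],[0,-0.13,-0.21,0,-0.02],[0,-0.17,-0.29,0,-0.027],[0,-0.21,-0.36,0,-0.034],[0,-0.25,-0.43,0,-0.0408],[0,-0.257,-0.439,0,-0.0408],[0,-0.257,-0.439,0,-0.0408],[0,-0.257,-0.439,0,-0.0408]]'; python3 go.py .5283 .0374 .204 -2.6
```

```text
clock: 19.05
position: [0.5002, 0.0811, 0.2557]
ee_rot: [-0.0, 0.023, 1.0, 0.001]
contact_force: [-0.3, 0.3, -1.6]
width: 0.0256
gripper_force: 44.5
t 19.05 pos [0.5002 0.0811 0.2557] yaw -2.61 tilt [-6.0e-04  1.1e-03 -1.0e+00] F [-0.3  0.3 -1.6] w 0.0256 g 44.5 q6 -1.5
[ 0.5283  0.0374  0.204  -2.6   ] -> [-0.0603, -0.0848, 0.1032] spin -0.0 deg -0.0 dist 0.073
```

```bash
python3 -m creep '[[0,-0.03,-0.04,0,0],[0,-0.06,-0.085,0,0],[0,-0.06,-0.085,0.03,0],[0,-0.06,-0.085,0.06,0],[0,-0.06,-0.085,0.09,0],[0,-0.06,-0.085,0.103,0],[0,-0.06,-0.085,0.103,0],[0,-0.06,-0.085,0.103,0]]'; python3 go.py
python3 - <<'E'
from rig import eyes; import cv2,pickle,numpy as np
M={c:eyes.get_image(c) for c in("side","top")}; pickle.dump(M,open("N.pkl","wb"))
a=cv2.resize(M["side"]["frame"][130:220,225:305],None,fx=5,fy=5,interpolation=cv2.INTER_CUBIC)
b=cv2.resize(M["top"]["frame"][145:205,205:265],None,fx=6.5,fy=7.5,interpolation=cv2.INTER_CUBIC)
cv2.imwrite("pics/e.png",np.hstack([a,b])[:,:,::-1])
E
```

```text
clock: 19.85
position: [0.5288, 0.0373, 0.2048]
ee_rot: [0.0, 0.022, 1.0, 0.0]
contact_force: [-0.0, -0.4, -2.0]
width: 0.0256
gripper_force: 44.5
t 19.85 pos [0.5288 0.0373 0.2048] yaw -2.53 tilt [ 9.e-04  2.e-04 -1.e+00] F [-0.  -0.4 -2. ] w 0.0256 g 44.5 q6 -1.59
```

View pics/e.png

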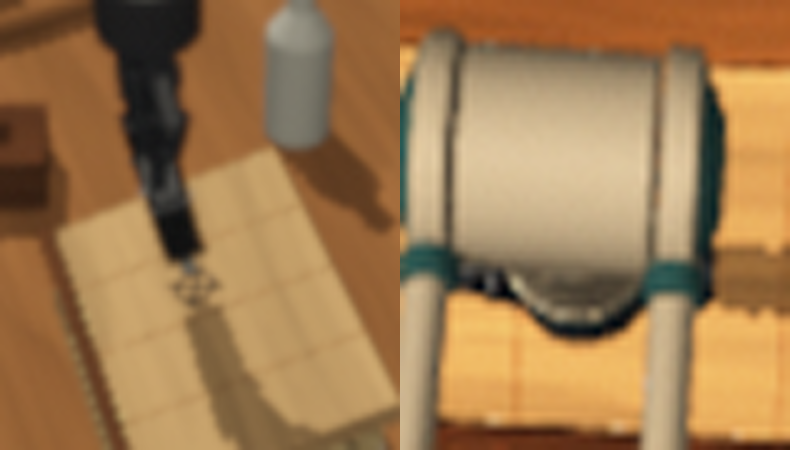

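Run:
```python
from tip import *
N=pickle.load(open("N.pkl","rb")); c=N["side"]; o=pickle.load(open("out.pkl","rb")); R,t=plankpose(o["plank"])
T=tipw(np.array([.5288,.0373,.2048]),-.045,.257,.119)
f=lambda P:((proj(c,P[None])[0]-[225,130])*5+2).round(1)
print("tip",T.round(4),f(T),"axis up 22mm",f(T+.022*R[:,2]),"foot",f(T-.0155*R[:,2]), "tip at mark top/side est",f(R@[-.0036,.0349,0]+t),f(R@[-.0017,.0297,0]+t))
for d in np.eye(3)*.005: print(f(T+R@d)-f(T))
g=c["frame"][180:192,258:270].astype(int).sum(2)//3; print(g)
```

```text
tip [0.559  0.0359 0.0947] [189.2 270.8] axis up 22mm [181.9 250.5] foot [194.3 284.8] tip at mark top/side est [191.4 283.6] [195.6 286.9]
[ 6.1 -2.5]
[-1.8 -4.1]
[-1.6 -4.6]
[[ 53  22  19  21  27  44  66  95 129 149 152 151]
 [ 77  43  37  37  49  75 102 125 144 153 153 152]
 [107  84  79  72  76  95 118 134 148 154 154 152]
 [132 124 120 104  93  96 106 121 141 151 154 153]
 [148 147 140 119 100  94  95 111 131 143 151 153]
 [150 147 138 122 113 108 106 123 126 126 140 150]
 [143 132 118 116 124 119 111 126 121 107 119 140]
 [138 119 100 112 118 109 103 115 109 102 116 135]
 [148 133 114 125 126 112 110 120 116 124 140 147]
 [153 143 126 119 110  94  97 107 119 140 148 149]
 [155 150 141 126 103  85  89 100 115 134 138 140]
 [156 154 150 140 124 106  99  99 103 109 111 123]]
```

```bash
python3 -m creep '[[0,0,-0.002,0.008,0],[0,-0.003,-0.002,0.016,0],[0,-0.005,-0.002,0.0232,0],[0,-0.005,-0.002,0.0232,0],[0,-0.005,-0.002,0.0232,0],[0,-0.005,-0.002,0.0232,0]]'; for i in 1; do python3 go.py; done; python3 -m creep '[[0,-0.0005,0,0.002,0],[0,-0.001,0,0.004,0],[0,-0.001,0,0.004,0],[0,-0.001,0,0.004,0]]'; python3 go.py;  python3 -m creep '[[0,-0.0005,0,0.002,0],[0,-0.001,0,0.004,0],[0,-0.001,0,0.004,0],[0,-0.001,0,0.004,0]]'; python3 go.py; python3 -m creep '[[0,-0.0005,0,0.002,0],[0,-0.001,0,0.004,0],[0,-0.001,0,0.004,0],[0,-0.001,0,0.004,0]]'; python3 go.py
```

```text
clock: 20.55
position: [0.531, 0.0353, 0.1928]
ee_rot: [0.0, 0.023, 1.0, 0.0]
contact_force: [0.1, 0.2, -1.8]
width: 0.0255
gripper_force: 44.5
t 20.55 pos [0.531  0.0353 0.1928] yaw -2.61 tilt [ 1.e-04  1.e-04 -1.e+00] F [ 0.1  0.2 -1.8] w 0.0255 g 44.5 q6 -1.59
clock: 20.95
position: [0.5315, 0.0353, 0.1907]
ee_rot: [0.0, 0.023, 1.0, 0.0]
contact_force: [0.1, 0.6, -0.8]
width: 0.0255
gripper_force: 44.5
t 20.95 pos [0.5315 0.0353 0.1907] yaw -2.6 tilt [ 0.e+00  1.e-04 -1.e+00] F [ 0.1  0.6 -0.8] w 0.0255 g 44.5 q6 -1.59
clock: 21.35
position: [0.5319, 0.0353, 0.1886]
ee_rot: [-0.0, 0.023, 1.0, 0.0]
contact_force: [-0.4, -0.5, -2.1]
width: 0.0254
gripper_force: 44.5
t 21.35 pos [0.5319 0.0353 0.1886] yaw -2.6 tilt [-1.e-04  1.e-04 -1.e+00] F [-0.4 -0.5 -2.1] w 0.0254 g 44.5 q6 -1.59
clock: 21.75
position: [0.5325, 0.0353, 0.1868]
ee_rot: [0.0, 0.023, 1.0, 0.0]
contact_force: [-0.7, 0.9, -0.1]
width: 0.0254
gripper_force: 44.6
t 21.75 pos [0.5325 0.0353 0.1868] yaw -2.6 tilt [ 2.e-04  1.e-04 -1.e+00] F [-0.7  0.9 -0.1] w 0.0254 g 44.6 q6 -1.59
```

```bash
cat > force.py <<'E'
from rig import manip,eyes; import numpy as np,pickle
F=[]
for i in range(8): im=eyes.get_image("side"); F.append(manip.get_state()["contact_force"])
print(np.mean(F,0).round(2),manip.get_state()["position"].round(4),manip.get_state()["clock"]); pickle.dump(im,open("P.pkl","wb"))
E
python3 force.py; python3 -m creep '[[0,-0.0005,0,0.002,0],[0,-0.001,0,0.004,0],[0,-0.001,0,0.004,0],[0,-0.001,0,0.004,0]]'; python3 force.py
python3 - <<'E'
import pickle,cv2
im=pickle.load(open("P.pkl","rb"))
cv2.imwrite("pics/f.png",cv2.resize(im["frame"][150:210,235:295],None,fx=10,fy=10,interpolation=cv2.INTER_CUBIC)[:,:,::-1])
E
```

```text
[-0.25 -0.12 -0.55] [0.5325 0.0353 0.1868] 22.15
clock: 22.55
position: [0.533, 0.0353, 0.1847]
ee_rot: [0.0, 0.023, 1.0, 0.0]
contact_force: [-0.6, -0.2, 0.2]
width: 0.0254
gripper_force: 44.6
[-0.36  0.06  0.2 ] [0.533  0.0352 0.1847] 22.95
```

View pics/f.png

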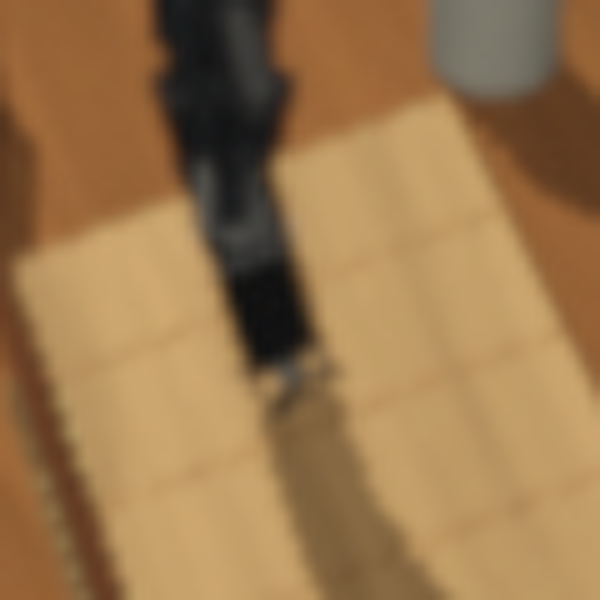

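The tip has touched (reaction about 2 N above the free reading). Side view f.png has the tip end near (291,384) and the mark centre near (295,378). I'll back off, shift about +2 mm in y and +0.8 mm in x, then press again.

```bash
python3 -m creep '[[0,0.0031,0,-0.0116,0],[0,0.0031,0,-0.0116,0],[0,0.0015,0.004,-0.0116,0],[0,0.0015,0.004,-0.0116,0],[0,0,0.004,-0.006,0],[0,-0.0015,0.004,0,0],[0,-0.003,0.004,0.004,0],[0,-0.0036,0.004,0.0073,0],[0,-0.0036,0.004,0.0073,0],[0,-0.0036,0.004,0.0073,0]]'; python3 force.py
python3 - <<'E'
import pickle,cv2,numpy as np
from tip import *
D=pickle.load(open("D.pkl","rb"));im=pickle.load(open("P.pkl","rb"))
f=lambda i:cv2.resize(i["frame"][172:202,250:280],None,fx=13,fy=13,interpolation=cv2.INTER_CUBIC)
cv2.imwrite("pics/g.png",np.hstack([f(D["side"]),f(im)])[:,:,::-1])
E
```

```text
clock: 23.95
position: [0.5348, 0.0372, 0.1811]
ee_rot: [-0.0, 0.023, 1.0, 0.0]
contact_force: [-1.2, 0.1, 1.3]
width: 0.0257
gripper_force: 44.8
[-0.74  0.31  1.07] [0.5347 0.0372 0.1811] 24.35
```

View pics/g.png

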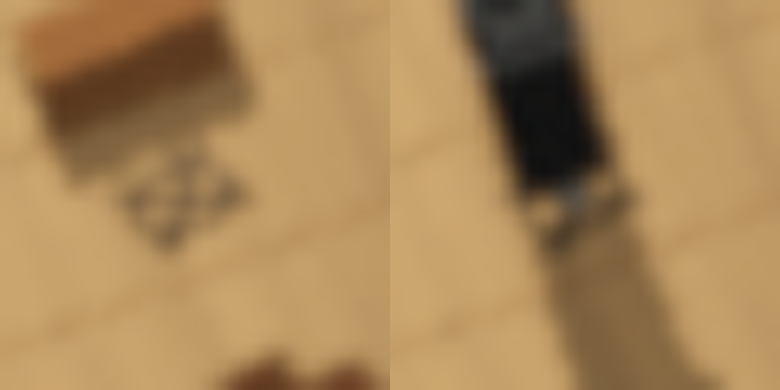

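Run:
```python
from tip import *
c=pickle.load(open("P.pkl","rb")); img=c["frame"]
pos=np.array([.5347,.0372,.1811]); yaw=-.045; f=lambda P:((proj(c,P)-[250,172]+.5)*13).round(0)
gray=img.astype(int).sum(2)/3; dark=(gray<60)
# observed dark-bar mask near the lower end
w=np.zeros_like(dark); w[174:190,255:272]=1
def cost(q,ret=False):
    dx,dy,th=q; L=.119
    x=np.array([-np.cos(yaw),-np.sin(yaw),0]); y=np.array([-np.sin(yaw),np.cos(yaw),0]); z=np.cos(th)*np.array([0,0,1])+np.sin(th)*x; xm=np.cross(y,z)
    base=pos+[dx,dy,.005]-(L-.022)*z
    B=box(0,0,.032,.026,0,.135); W=base+B@np.array([xm,y,z])
    if ret: return base,W,z
    r=render(c,[W]); o=np.clip((130-gray)/90,0,1)
    return (((r-o)**2)*w).sum()
for q in([0,0,.257],[.003,0,.257],[0,.003,.257],[0,-.003,.257],[-.003,0,.257]): print(q,cost(q))
r=minimize(cost,[0,0,.257],method="Nelder-Mead",options=dict(initial_simplex=[[0,0,.257],[.004,0,.257],[0,.004,.257],[0,0,.3]],xatol=1e-4)); print(r.x,r.fun)
for q in([0,0,.257],r.x):
    b,W,z=cost(q,True); tipc=b-(.022-.0067)*z; print("bar end",f(b[None]),"tip contact world",tipc.round(4),"crop px",f(tipc[None]))
```

```text
[0, 0, 0.257] 15.738414566186556
[0.003, 0, 0.257] 15.984508316186556
[0, 0.003, 0.257] 16.157193501371744
[0, -0.003, 0.257] 16.75947938100137
[-0.003, 0, 0.257] 25.69313100137174
[0.00072961 0.00142435 0.2659533 ] 13.701001371742112
bar end [[169. 165.]] tip contact world [0.5632 0.0359 0.0775] crop px [[182. 201.]]
bar end [[173. 161.]] tip contact world [0.5649 0.0373 0.0777] crop px [[186. 196.]]
```

```bash
python3 -c "
from rig import manip; print(manip.sign_off())"
```

```text
the job is handed in; nothing more can be done
None
```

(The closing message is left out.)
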